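# Thread the napkin rings and lay them on the tray

## Robot

A 6-joint arm with a two-finger parallel gripper is mounted at the origin on a cart in front of the work surface, level with it; the furniture and walls round the work are solid. World frame = base frame: x ahead of the robot, y to its left, z up, the work surface at z = 0. Lengths are in m, angles in rad, forces in N, time in s.
With the tool pointing down it reaches from about 0.3 to 0.875 m from the base axis. Payload 4.2 kg.
Tool frame: the origin (TCP) lies midway between the tips of the shut fingers; the grasp point (between the pads) lies 19 mm behind it; z points along the fingers, y is the line along which they close (so a half turn about z gives the same grasp; the last joint's range is limited). The gripper opens to 85 mm and grips with 20 to 120 N. Pads are 22 mm wide; open, the fingers measure 114 mm over their backs; the gripper's body (76 mm by 85 mm) begins 54 mm behind the grasp point. The pads swing forward as they close: fully open they stand 13 mm farther back than shut.
Start: joints at [1.249, 0.32, 1.565, -0, 1.257, -0.02], TCP at [0.171, 0.549, 0.231] pointing down, gripper open.
Joint ranges: [-3.11, 3.11], [-0.84, 2.01], [0.21, 2.61], [-1.34, 4.49], [0.05, 2.63], [-2.56, 2.56]. Speed limits (rad/s): [2.57, 2.57, 3.14, 3.14, 3.14, 3.14].

## Interface

Orientations are given as a 3x3 rotation matrix whose columns are the frame's x, y, z axes.
In Python, from rig import ctrl, eyes gives the robot as it stands. Calls block until the motion is done:
- ctrl.move_ptp(position, orientation): joint-space move of the TCP to a pose.
- ctrl.movel(position, frame=None, vel=0.15, contact_N=None): straight line of the TCP; frame=None keeps the orientation; vel is the mean speed in m/s. With contact_N (N) it stops when the force on the tool has changed by that much, and returns True; else False.
- ctrl.move_joints(angles): joint-space move.
- ctrl.move_gripper(opening, force=None): opening from 0.0 (shut) to 1.0 (fully open); force is the grip in N (None keeps the last); returns when the fingers have stopped.
- ctrl.hold(seconds).
- ctrl.inverse_kinematics(position, orientation): joint angles nearest the present ones, or None.
- ctrl.get_state(): the state.
- eyes.snapshot(name): name is "side" or "top"; returns a dict with "img" (480x640x3 uint8, blue, green, red), "depth" (480x640 float32, m along the optical axis (not along the pixel's ray), 0 where there is no reading), "K" (3x3 intrinsics, pixels), "pose" (4x4, takes a point from camera to world coordinates). Camera axes: x right, y down, z forward; pixel columns grow to the right and rows downward; lengths in m; the calibration is good to about 2 mm. A picture is of the moment at which its call begins.
A pose or a line that the arm cannot do raises ctrl.MotionError and nothing moves.
- ctrl.hand_in(): hands the job in; it is judged then, once.
The state is a dict: "t": time; "joint_pos": joint angles; "qvel": joint speeds; "joint_efforts": joint torques, N m; "eef_pos": TCP position; "ee_rot": TCP orientation; "contact_force": force on the tool from outside, world axes, zero at the start; "wrist_torque": the same for the moment, N m; "opening": opening from 0.0 (shut) to 1.0 (fully open); "grasp_force": force on a finger pad.
Only numpy, scipy, OpenCV 4.12 (cv2) and the standard library are available. Lean on these libraries where they do the work, as an engineer would, in place of code of your own. Each camera call takes 0.05 s, during which the arm holds its last target. There are 200 camera calls.

## Task

Thread the steel bar of the ring rod through both round napkin rings standing in their rack (the rack beside it holds square ones) and lift the two off together on the rod. Then lay the rod down level on the wooden tray, with both rings still on it; do not drop it from a height.

Things in the scene. Friction and masses are not known exactly. Their poses are not given: they have to be found in the camera images.
- ring_rod: Ring rod, 0.15 kg: dark wooden handle 22 (x) x 80 (y) x 30 (z) mm; a steel bar 10 mm thick leaves the middle of its +y end and ends in a 14 mm ball. Origin: middle of the handle; the bar runs along +y, from 40 mm to the tip 190 mm from the origin. It lies level on the worktop on the robot's right, origin 15 mm above it, tip pointing roughly left (world +y).
- round_ring_a: Round light-wood napkin ring, outside 50, hole 38, 25 mm wide along its axis, 30 g. Origin at its centre, y along the hole's axis. Stands on edge, axis level and roughly along world y, centre 43 mm above the worktop, in the right slot of a low wooden rack (52 x 92 mm) of two slots in line, 37 mm apart. Pins on both sides, 36 mm high, hold it loosely and leave the hole free; it lifts straight up.
- round_ring_b: The other round napkin ring, the same as round_ring_a, in the left slot of the same rack, on the same line. A like rack 70 to 115 mm nearer to or farther from the robot holds two square wooden rings (46 mm outside, 34 mm hole), which are not wanted; either rack may be the nearer one.
- tray: Flat acacia serving tray, fixed, 190 (x) x 300 (y) mm outside, about 160 x 272 mm inside the rim, rim 18 mm high, on the worktop on the robot's left. Origin at the centre of its underside, y along its long side, z up; its inner floor is 8 mm above the origin.
Mind the look-alikes: they are no part of the job. What is shaped like the round_ring_b but green or orange is not meant.

How it is judged:
On the way:
1. both round rings are threaded on the rod's bar and lifted together, their centres more than 80 mm above the worktop (y of round_ring_a in the frame of ring_rod between 0.03 and 0.19 m and x of round_ring_a in the frame of ring_rod between -0.02 and 0.02 m and z of round_ring_a in the frame of ring_rod between -0.02 and 0.02 m and angle between the y axis of each of round_ring_a, round_ring_b and the y axis of ring_rod, either way round below 0.9 rad and y of round_ring_b in the frame of ring_rod between 0.03 and 0.19 m and x of round_ring_b in the frame of ring_rod between -0.02 and 0.02 m and z of round_ring_b in the frame of ring_rod between -0.02 and 0.02 m and height (world z) of each of round_ring_a, round_ring_b above 0.08 m), for 0.2 s.
At the end, for the whole second after the job is handed in: The rod lies at rest and level (within 15 degrees) on the tray, the middle of its handle and both ring centres within the tray's outline and less than 60 mm above its underside, with both round rings still threaded on the bar (y of round_ring_a in the frame of ring_rod between 0.03 and 0.19 m and x of round_ring_a in the frame of ring_rod between -0.02 and 0.02 m and z of round_ring_a in the frame of ring_rod between -0.02 and 0.02 m and angle between the y axis of each of round_ring_a, round_ring_b and the y axis of ring_rod, either way round below 0.9 rad and y of round_ring_b in the frame of ring_rod between 0.03 and 0.19 m and x of round_ring_b in the frame of ring_rod between -0.02 and 0.02 m and z of round_ring_b in the frame of ring_rod between -0.02 and 0.02 m and x of ring_rod in the frame of tray between -0.095 and 0.095 m and y of ring_rod in the frame of tray between -0.15 and 0.15 m and z of each of ring_rod, round_ring_a, round_ring_b in the frame of tray below 0.06 m and linear speed of each of ring_rod, round_ring_a, round_ring_b below 0.03 m/s and x of round_ring_a in the frame of tray between -0.095 and 0.095 m and y of round_ring_a in the frame of tray between -0.15 and 0.15 m and x of round_ring_b in the frame of tray between -0.095 and 0.095 m and y of round_ring_b in the frame of tray between -0.15 and 0.15 m and angle between ring_rod's own y axis and vertical between 1.31 and 1.83 rad); the robot touches nothing.
It fails at once if the rod is let go in the air (its handle more than 60 mm above the worktop with the fingers not touching it) (height (world z) of ring_rod above 0.06 m and contact force between the fingers and ring_rod below 0.05 N).
It also fails if it takes over 48 s, if anything falls off the work surface, if the arm or the gripper's body presses on something with over 40 N, if the wrist force passes 120 N, or if a joint passes its speed limit or range.

## Working session

There is one attempt and no reset: what is moved stays moved. The work goes in short steps, each a Python script; the robot and the scene stay as the last script left them, time stands still between calls to the robot, and variables do not carry over. Pictures are saved under pics/ and viewed, at most 10 in all, crops included, and the job is handed in when it is done.

```bash
ls; mkdir -p pics
cat > h.py <<'E'
import numpy as np, cv2
from rig import ctrl, eyes
def snap(n):
    s=eyes.snapshot(n); d=s["depth"]; K=s["K"]; v,u=np.mgrid[:480,:640]
    P=np.stack([(u-K[0,2])/K[0,0]*d,(v-K[1,2])/K[1,1]*d,d],-1)@s["pose"][:3,:3].T+s["pose"][:3,3]
    P[d==0]=np.nan
    return s["img"],P,s
E
python3 - <<'E'
from h import *
for n in ("top","side"):
    i,P,s=snap(n); cv2.imwrite(f"pics/{n}0.png",i); np.savez(f"{n}0.npz",i=i,P=P,K=s["K"],pose=s["pose"])
    print(s["pose"].round(3),s["K"])
print(ctrl.get_state()["t"])
E
```

```text
pics
[[ 0.002 -0.987  0.161  0.223]
 [-1.    -0.004 -0.008  0.019]
 [ 0.008 -0.161 -0.987  1.46 ]
 [ 0.     0.     0.     1.   ]] [[530.78644263   0.         312.57308749]
 [  0.         530.78644263 245.10122477]
 [  0.           0.           1.        ]]
[[ 0.32  -0.675  0.664 -0.44 ]
 [-0.947 -0.225  0.228 -0.267]
 [-0.005 -0.702 -0.712  1.001]
 [ 0.     0.     0.     1.   ]] [[584.25583577   0.         334.04008914]
 [  0.         584.25583577 235.55075008]
 [  0.           0.           1.        ]]
0.1
```

View pics/top0.png

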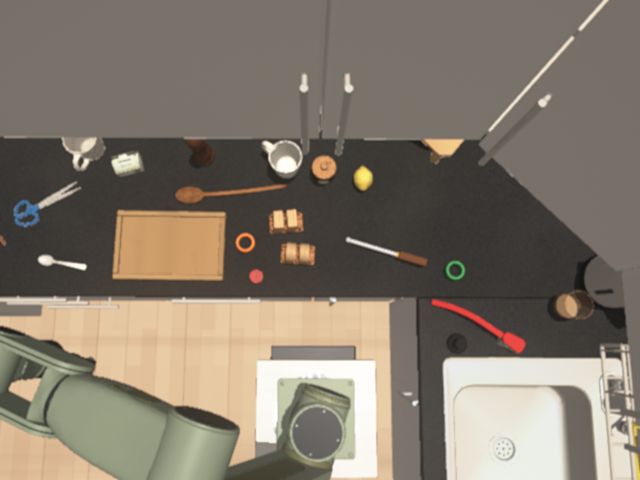

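View pics/side0.png

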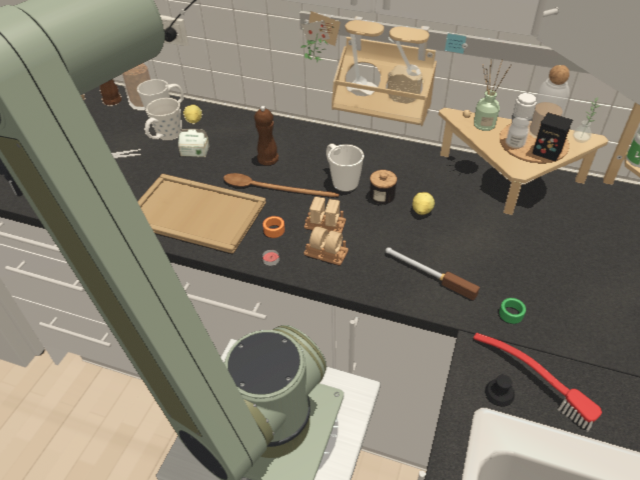

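The top view shows two candidate racks. The one at (298,254) looks round and the one at (286,221) square. The orange ring at (245,242) and the green ring at (456,270) are decoys. The rod handle is at (411,258) with its tip at (348,240), and the tray is at (169,245). Next I'll crop in and measure.

Run:
```python
from h import *
T=np.load("top0.npz");S=np.load("side0.npz")
a=cv2.resize(S["i"][190:300,290:490],None,fx=4,fy=4,interpolation=2)[:, :800]
cv2.imwrite("pics/crop.png",a)
for nm,D,box in (("top",T,(262,328,200,275)),("side",S,(295,355,190,270))):
    P=D["P"];u0,u1,v0,v1=box;Q=P[v0:v1,u0:u1].reshape(-1,3);Q=Q[np.isfinite(Q[:,2])]
    for zl,zh in((.003,.025),(.045,.08)):
        q=Q[(Q[:,2]>zl)&(Q[:,2]<zh)]
        # split in clusters
        pts=((q[:,:2])*1000).astype(int); im=np.zeros((1200,1200),np.uint8)
        for x,y in pts: cv2.circle(im,(x+100,y+500),4,255,-1)
        n,l,st,c=cv2.connectedComponentsWithStats(im)
        for k in range(1,n):
            m=l[pts[:,1]+500,pts[:,0]+100]==k
            if m.sum()>15: r=cv2.minAreaRect(q[m,:2].astype(np.float32)*1000);print(nm,zl,m.sum(),np.round(r[0]),np.round(r[1]),round(r[2],1),"zmax",q[m,2].max().round(3),"mean",q[m].mean(0).round(4))
for nm,D,box in (("top",T,(340,432,232,270)),("side",S,(380,482,243,300))):
    P=D["P"];I=D["i"].astype(int);u0,u1,v0,v1=box;Q=P[v0:v1,u0:u1].reshape(-1,3);C=I[v0:v1,u0:u1].reshape(-1,3)
    ok=(Q[:,2]>.006)&(Q[:,2]<.05);q=Q[ok];c=C[ok]
    r=cv2.minAreaRect(q[:,:2].astype(np.float32)*1000);print(nm,"rod",r,q.mean(0),np.median(q[:,2]))
    w=(c[:,2]-c[:,0])>30
    for m in(w,~w): r=cv2.minAreaRect(q[m,:2].astype(np.float32)*1000);print(m.sum(),np.round(r[0],1),np.round(r[1],1),round(r[2],1),q[m].mean(0).round(4),np.percentile(q[m,2],[5,50,95]).round(4))
for nm,D,box in (("top",T,(105,235,200,290)),("side",S,(125,272,170,250))):
    P=D["P"];u0,u1,v0,v1=box;Q=P[v0:v1,u0:u1].reshape(-1,3);q=Q[(Q[:,2]>.012)&(Q[:,2]<.022)]
    q=q[(q[:,1]>.2)];print(nm,"tray",cv2.minAreaRect(q[:,:2].astype(np.float32)*1000),np.percentile(Q[:,2],[5,50,95]))
print(T["P"][270,262-60],T["P"][262,340])
```

```text
top 0.003 1179 [485.  59.] [211. 182.] 0.6 zmax 0.025 mean [0.479  0.0597 0.0093]
top 0.045 170 [432.  32.] [25. 49.] 86.6 zmax 0.074 mean [0.4304 0.0319 0.0622]
top 0.045 168 [523.  65.] [47. 24.] 2.0 zmax 0.074 mean [0.5221 0.0652 0.0657]
top 0.045 166 [435.  67.] [24. 49.] 89.3 zmax 0.075 mean [0.4329 0.0677 0.0629]
top 0.045 173 [520. 102.] [47. 25.] 4.4 zmax 0.073 mean [0.5193 0.1017 0.0657]
side 0.003 509 [413.  47.] [ 80. 136.] 31.3 zmax 0.025 mean [0.4194 0.0447 0.0124]
side 0.003 323 [517.  80.] [ 52. 122.] 11.8 zmax 0.025 mean [0.5111 0.0779 0.0133]
side 0.003 187 [614. 140.] [ 38. 115.] 21.0 zmax 0.017 mean [0.6187 0.1393 0.0079]
side 0.003 23 [532.  94.] [30.  8.] 30.9 zmax 0.025 mean [0.5318 0.0932 0.0184]
side 0.045 209 [429.  33.] [26. 48.] 85.9 zmax 0.073 mean [0.4234 0.0332 0.0605]
side 0.045 211 [523.  68.] [53. 25.] 6.1 zmax 0.071 mean [0.5177 0.0664 0.0628]
side 0.045 209 [432.  70.] [26. 49.] 87.1 zmax 0.071 mean [0.4255 0.0692 0.0609]
side 0.045 219 [519. 104.] [50. 26.] 3.8 zmax 0.073 mean [0.5136 0.1031 0.0625]
top rod ((446.6335754394531, -193.38946533203125)
[... 258 characters left out ...]
.172   0.0148] [0.0062 0.0164 0.0241]
side rod ((444.9044494628906, -189.05599975585938), (150.9058380126953, 199.7770233154297), 17.185253143310547) [ 0.42893882 -0.22296768  0.02148675] 0.020654084647571458
532 [ 421.2 -257.3] [89.8 25.7] 74.0 [ 0.4166 -0.2598  0.0236] [0.0093 0.0268 0.0321]
282 [ 445.  -188.4] [149.9 199.9] 17.6 [ 0.4523 -0.1535  0.0175] [0.0097 0.018  0.0219]
top tray ((475.0094299316406, 402.7798156738281), (301.0952453613281, 224.6924285888672), 89.33211517333984) [nan nan nan]
side tray ((488.91888427734375, 379.1820373535156), (355.4059143066406, 262.6845703125), 89.94617462158203) [nan nan nan]
[0.38969358 0.31082676 0.01204422] [ 0.41538301 -0.06852556 -0.00524551]
```

View pics/crop.png

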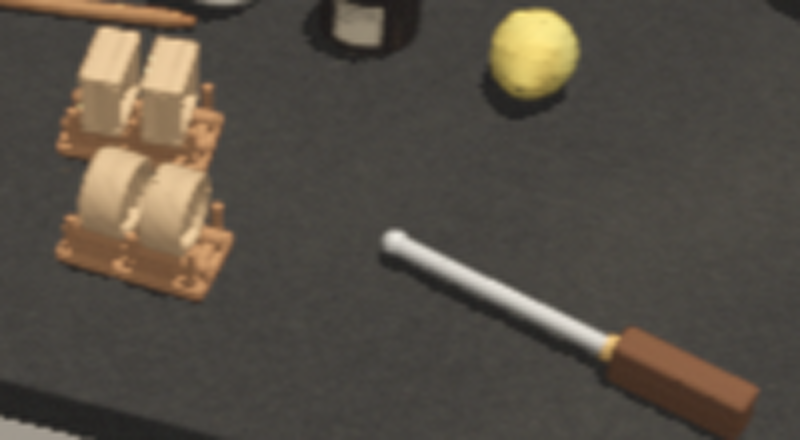

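The close crop confirms it: the near rack holds the round rings, at about a (0.431, 0.0325) and b (0.434, 0.0685). The square ones are behind it at x≈0.52. Next I'll refine the rod line and the tray, then check inverse kinematics.

```bash
cat >> h.py <<'E'
def R(th,sgn=1,tilt=0):
    """tool down, x = sgn*rod dir; th = rod angle from +y towards +x; tilt>0 raises the tip"""
    d=np.array([np.sin(th)*np.cos(tilt),np.cos(th)*np.cos(tilt),np.sin(tilt)])
    y=np.cross([0,0,-1.],d); y/=np.linalg.norm(y)
    return np.c_[sgn*d,sgn*y,np.cross(d,y)]
def fit(im):
    P=im[1]
E
sed -i '/^def fit/,$d' h.py
python3 - <<'E'
from h import *
for nm,tb,rb in (("top",(105,235,203,290),(340,432,232,270)),("side",(125,272,170,252),(380,482,243,300))):
    D=np.load(nm+"0.npz");P=D["P"];I=D["i"].astype(int)
    M=np.zeros(I.shape[:2],bool);u0,u1,v0,v1=tb;M[v0:v1,u0:u1]=True
    b=M&(I[...,2]-I[...,0]>35)&(P[...,2]>-.01)&(P[...,2]<.03)&(P[...,0]<.59)
    n,l,st,c=cv2.connectedComponentsWithStats(b.astype(np.uint8));k=1+st[1:,4].argmax();q=P[l==k]
    print(nm,"tray",[np.round(x,1) for x in cv2.minAreaRect(q[:,:2].astype(np.float32)*1000)],np.percentile(q[:,2],[5,50,95]))
    M[:]=0;u0,u1,v0,v1=rb;M[v0:v1,u0:u1]=True
    b=M&(I.max(-1)>75)&(P[...,2]>0)&(P[...,2]<.04); n,l,st,c=cv2.connectedComponentsWithStats(b.astype(np.uint8));k=1+st[1:,4].argmax();q=P[l==k]
    print("rod",st[k],[np.round(x,1) for x in cv2.minAreaRect(q[:,:2].astype(np.float32)*1000)], cv2.fitLine(q[:,:2].astype(np.float32),cv2.DIST_HUBER,0,.001,.001).ravel())
th=.29
for s in(1,-1):
  for p,t,ti in(([.422,-.26,.1],.29,0),([.422,-.26,.006],.29,0),([.425,-.053,.04],.06,0),([.425,-.053,.2],.06,.15),([.475,.33,.2],0,.15),([.475,.33,.02],0,0)):
    q=ctrl.inverse_kinematics(p,R(t,s,ti)); print(s,p,None if q is None else np.round(q,2))
print(ctrl.get_state()["ee_rot"])
E
```

```text
top tray [array([462. , 407.5]), array([310.2, 198.9]), np.float64(89.3)] [0.00222772 0.00903033 0.01956986]
rod [345 236  83  31 519] [array([ 446.1, -195.5]), array([237.3,  29.1]), np.float64(73.1)] [ 0.28769314  0.95772266  0.43933403 -0.20536777]
side tray [array([465. , 413.8]), array([321.2, 214.7]), np.float64(89.9)] [0.00456796 0.00898015 0.01883961]
rod [384 246  97  50 696] [array([ 454. , -188.3]), array([240.4,  49. ]), np.float64(74.0)] [ 0.29770014  0.95465946  0.42938316 -0.22679476]
1 [0.422, -0.26, 0.1] [-0.58  0.32  1.93 -0.    0.89 -0.29]
1 [0.422, -0.26, 0.006] [-0.58  0.46  2.03 -0.    0.65 -0.29]
1 [0.425, -0.053, 0.04] [-0.15  0.33  2.15 -0.    0.67 -0.09]
1 [0.425, -0.053, 0.2] [-0.26  0.13  1.92  0.16  1.13 -0.27]
1 [0.475, 0.33, 0.2] [0.52 0.31 1.67 0.15 1.09 0.45]
1 [0.475, 0.33, 0.02] [ 0.59  0.53  1.82 -0.    0.79  0.59]
-1 [0.422, -0.26, 0.1] None
-1 [0.422, -0.26, 0.006] None
-1 [0.425, -0.053, 0.04] None
-1 [0.425, -0.053, 0.2] None
-1 [0.475, 0.33, 0.2] None
-1 [0.475, 0.33, 0.02] [ 0.59  0.53  1.82 -0.    0.79 -2.55]
[[-9.54802618e-01  2.97240128e-01 -5.16361385e-04]
 [ 2.97240574e-01  9.54801412e-01 -1.51839293e-03]
 [ 4.16952684e-05 -1.60324910e-03 -9.99998714e-01]]
```

Run:
```python
from h import *
ctrl.move_gripper(.75,force=60)
r=R(.297)
ctrl.move_ptp([.4215,-.2595,.11],r)
print(ctrl.movel([.4215,-.2595,.006],vel=.1,contact_N=8))
ctrl.move_gripper(0,force=60)
s=ctrl.get_state();print(s["t"],s["eef_pos"],s["opening"],s["grasp_force"])
ctrl.movel([.40,-.23,.12],vel=.15)
ctrl.move_ptp([.425,-.20,.12],R(.06))
for n in("side","top"):
    i,P,q=snap(n);np.savez(n+"1.npz",i=i,P=P)
    cv2.imwrite(f"pics/{n}1.png",i)
s=ctrl.get_state();print(s["t"],s["eef_pos"],s["opening"],s["grasp_force"])
```

```text
False
5.1 [ 0.42207705 -0.25988548  0.00665122] 0.24356291703651536 59.7420859336853
6.4333 [ 0.42438912 -0.19998377  0.11906593] 0.24794790026715108 58.90466272830963
```

View pics/side1.png

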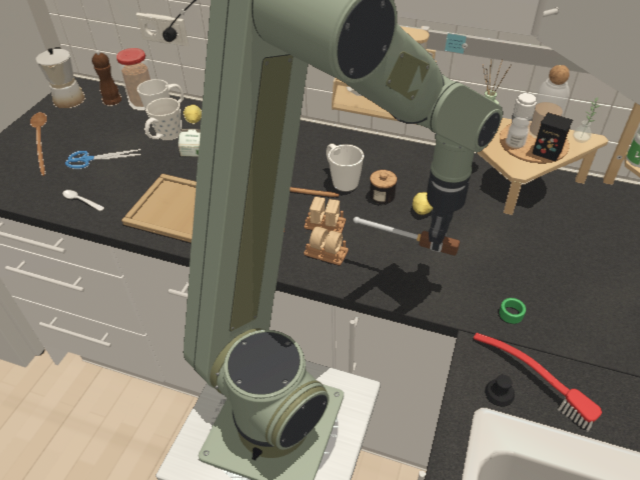

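View pics/top1.png

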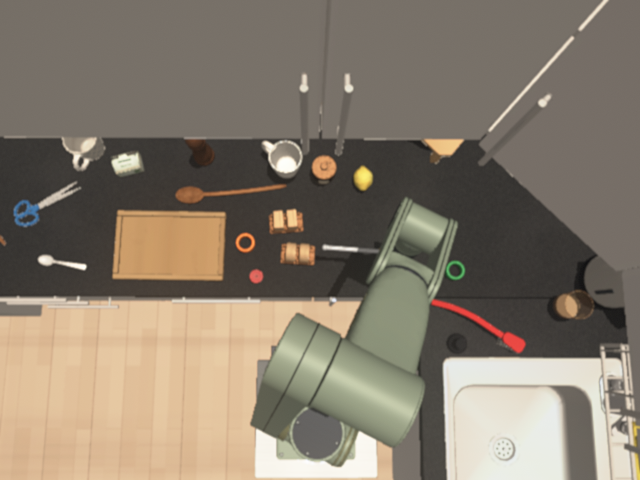

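The rod is held: in the side view the bar runs from its tip at (358,221) to (420,238), and in the top view the tip is at (326,248). Next I'll measure the bar line against the tool.

```bash
cat > bar.py <<'E'
from h import *
def bar(I,P,box,zr):
    u0,u1,v0,v1=box;q=P[v0:v1,u0:u1].reshape(-1,3);c=I[v0:v1,u0:u1].reshape(-1,3).astype(int)
    q=q[(q[:,2]>zr[0])&(q[:,2]<zr[1])&(c.min(1)>90)].astype(np.float32)
    l=cv2.fitLine(q,cv2.DIST_HUBER,0,.001,.001).ravel(); d=l[:3]*np.sign(l[1]); t=(q-l[3:])@d
    return len(q),d.round(4),(l[3:]+d*t.min()).round(4),(l[3:]+d*t.max()).round(4)
E
python3 - <<'E'
from bar import *
for n,b in(("side",(350,424,212,245)),("top",(320,372,240,256))):
    D=np.load(n+"1.npz");print(n,bar(D["i"],D["P"],b,(.09,.19)))
E
```

```text
side (312, array([0.0649, 0.9979, 0.0036], dtype=float32), array([ 0.4241, -0.1546,  0.1297], dtype=float32), array([ 0.4334, -0.0119,  0.1302], dtype=float32))
top (185, array([5.980e-02, 9.982e-01, 3.000e-04], dtype=float32), array([ 0.4273, -0.1392,  0.1316], dtype=float32), array([ 0.4348, -0.0149,  0.1317], dtype=float32))
```

Run:
```python
from bar import *
r=R(.06); X=lambda y:.433+.06*(y-.05)
ctrl.movel([X(-.21),-.21,.12],r); ctrl.movel([X(-.21),-.21,.035],r,vel=.12)
i,P,_=snap("side"); cv2.imwrite("pics/s2.png",cv2.resize(i[190:300,290:490],None,fx=4,fy=4,interpolation=2))
print(ctrl.movel([X(-.052),-.052,.035],r,vel=.06,contact_N=4))
s=ctrl.get_state();print(s["t"],s["eef_pos"],s["contact_force"],s["opening"])
i,P,_=snap("side"); cv2.imwrite("pics/s3.png",cv2.resize(i[190:300,290:490],None,fx=4,fy=4,interpolation=2))
```

```text
False
10.3833 [ 0.42688207 -0.05212355  0.03498437] [ 0.3056467   0.25551328 -2.11371736] 0.24192418028869295
```

View pics/s3.png

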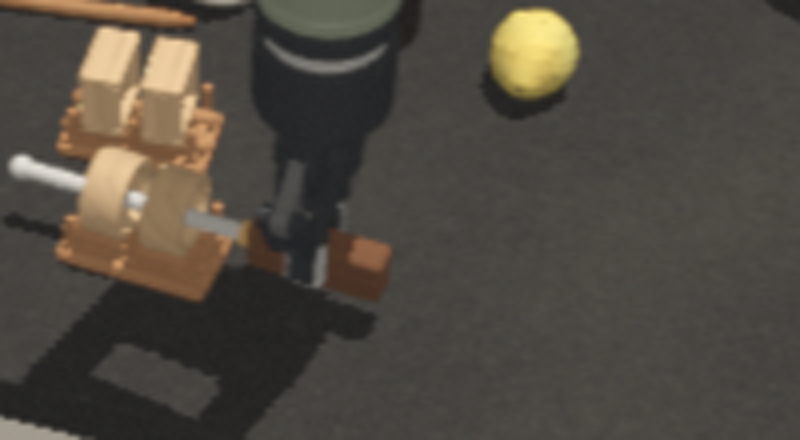

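The crop shows the bar through both round rings, with the ball out on the left at (20,167). Next: lift and carry with the tip slightly raised.

Run:
```python
from bar import *
p=ctrl.get_state()["eef_pos"]
ctrl.movel([p[0],p[1],.15],R(.06),vel=.08)
ctrl.movel([p[0],p[1],.18],R(.06,1,.12),vel=.08)
ctrl.hold(.3)
i,P,_=snap("side"); cv2.imwrite("pics/s4.png",i)
s=ctrl.get_state();print(s["t"],s["eef_pos"],s["contact_force"],s["opening"])
```

```text
12.9 [ 0.42672289 -0.05183312  0.17970541] [-0.10967044  0.50681875 -2.17943909] 0.24784327992306532
```

View pics/s4.png

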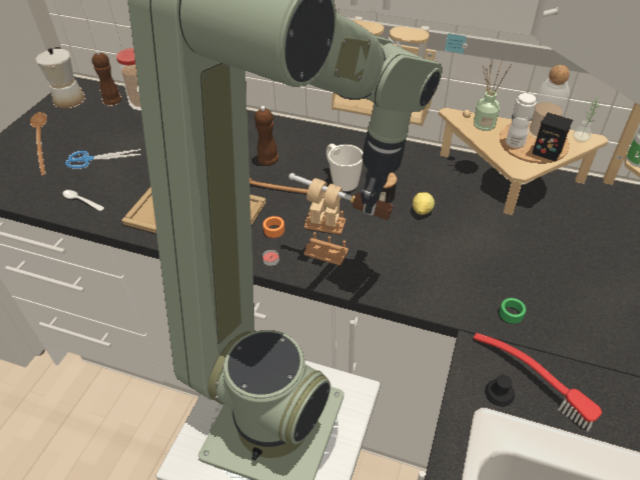

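Both rings hang on the bar at about (322,200) and the rack is empty. Next: carry to the tray.

Run:
```python
from bar import *
ctrl.movel([.463,.335,.18],R(0,1,.12),vel=.12)
ctrl.movel([.463,.335,.09],R(0,1,.03),vel=.08)
print(ctrl.movel([.463,.335,.013],R(0),vel=.04,contact_N=4))
ctrl.hold(.3)
i,P,_=snap("top"); cv2.imwrite("pics/s5.png",cv2.resize(i[180:300,90:290],None,fx=4,fy=4,interpolation=2))
s=ctrl.get_state();print(s["t"],s["eef_pos"],s["contact_force"],s["opening"],s["wrist_torque"])
```

```text
True
19.6583 [0.46299063 0.33502134 0.01464128] [-0.27577281 -0.19497888  5.54267623] 0.24219764219293863 [-0.0358198   0.01272247  0.03423703]
```

View pics/s5.png

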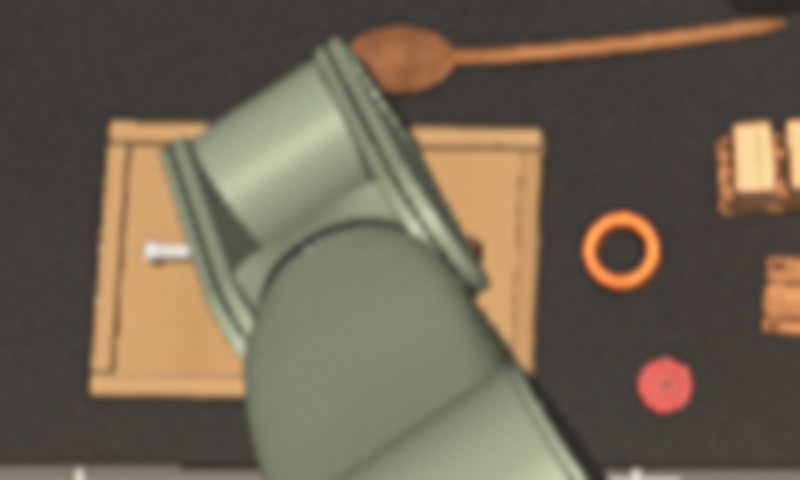

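The rod lies on the tray floor (TCP z 0.0146, as expected), clear of the rim, with the ball at crop pixel (155,251). Next: release and retreat.

Run:
```python
from bar import *
ctrl.move_gripper(.5); ctrl.hold(.2)
ctrl.movel([.463,.335,.16],vel=.1)
ctrl.move_ptp([.42,-.05,.25],R(0))
ctrl.hold(.3)
i,P,_=snap("top"); cv2.imwrite("pics/s6.png",cv2.resize(i[180:300,90:290],None,fx=4,fy=4,interpolation=2))
print(ctrl.get_state()["t"], P[225:262,115:225][(i[225:262,115:225].min(-1)>0)][:,2].max())
```

```text
23.6417 nan
```

View pics/s6.png

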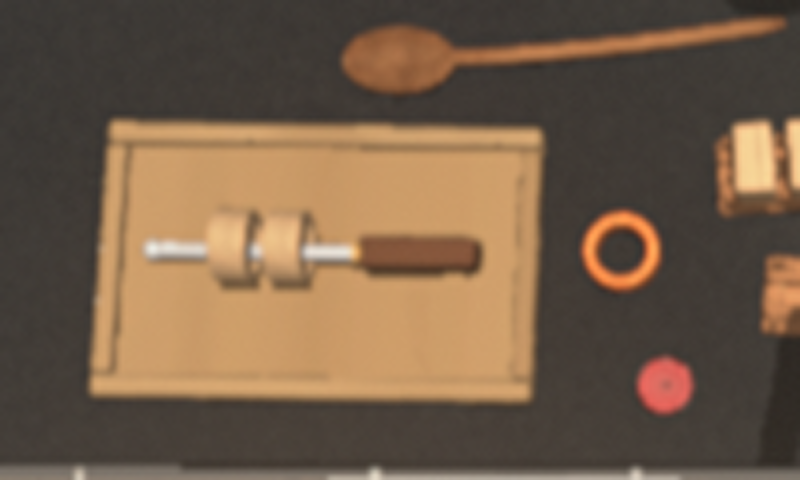

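The rod lies level on the tray with both rings on the bar at crop pixels (232,247) and (288,247), and the arm is clear.

```bash
python3 -c "
from rig import ctrl
print(ctrl.hand_in())"
```

```text
the job is handed in; nothing more can be done
None
```

The job is handed in: the rod lies level on the tray with both round rings on its bar and the arm clear, done in about 24 s; no verdict was returned.

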